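# Take the blue parts cup off its hooks

## Task

Two small parts cups hang by their handles on a bench rack, a blue one and a red one. Lift the blue cup up and off its hooks, carry it to the square cork mat and set it down gently, upright and wholly on the mat, then let go. Leave the red cup hanging where it is.

Things in the scene. Friction and masses are not known exactly. Their poses are not given: they have to be found in the camera images.
- blue_cup_grip (a point): Blue open parts cup, 60 mm across the rim, 54 mm high, about 140 g. Point: centre of its rigid handle bar, 98 mm above the cup's underside, on its axis. Here a wooden grip 12 mm thick (x), 46 long (y), 16 high (z): pinch from above, closing along x. Bar along y, 10 mm thick, 127 long with end balls; z up. The bar lies 140 mm above the bench on two prongs, 40 mm either side; the cup may swing about it.
- red_cup_grip (a point): The same point of the red cup, equal in shape and size, which hangs beside the blue one, 180 mm away; either may be the left one.
- rack: Rack, fixed. Origin on the bench, midway between the two cups; y along the rack, x to its back. Foot plate 330 mm along y, x -25 to +125, 6 thick. Posts and cross bar at x = 100, below 150 high. Two 8 mm prongs per cup (centres y = +-90) run from the bar to -x, dip to a saddle at x = 0 (top 135 high), turn up at the tip (x = -21, top 150 high). Nothing above: a cup lifts straight up.
- mat_top (a point): Centre of the upper face of the cork mat, fixed flat on the bench: 130 mm square, 4 mm thick; x and y along its sides, z up. A cup standing on it has its handle's centre 98 mm above this point; the cup's foot is 52 mm across.

How it is judged (in metres and radians):
On the way, in this order (a step that is already met when the one before it is completed fails the run):
1. the blue cup is lifted up off its prongs (handle at least 20 mm above where it hung) (z of blue_cup_grip in the frame of rack above 0.16 m), for 0.1 s.
2. the gripper brings it down to the mat, still holding it (no dropping from more than 15 mm) (z of blue_cup_grip in the frame of mat_top below 0.113 m and horizontal distance between blue_cup_grip and mat_top below 0.065 m and contact force between blue_cup and the fingers above 0.5 N), for 0.04 s.
At the end, for the whole second after the job is handed in: The blue cup stands at rest on the cork mat, upright within 0.15 rad, its axis within 42 mm of the mat's centre along each side of the mat (the foot wholly on the mat, give or take a few mm), its handle's centre 90 to 106 mm above the mat; the red cup's handle is within 20 mm of where it hung (x of blue_cup_grip in the frame of mat_top between -0.042 and 0.042 m and y of blue_cup_grip in the frame of mat_top between -0.042 and 0.042 m and z of blue_cup_grip in the frame of mat_top between 0.09 and 0.106 m and angle between blue_cup_grip's own z axis and vertical below 0.15 rad and linear speed of blue_cup below 0.02 m/s and distance of red_cup_grip from where it was at the start of the episode below 0.02 m); the robot touches nothing.
It fails at once if the red cup is knocked about: its handle moves more than 20 mm (distance of red_cup_grip from where it was at the start of the episode above 0.02 m).
It also fails if it takes over 35 s, if anything falls off the work surface, if the arm or the gripper's body presses on something with over 40 N, if the wrist force passes 120 N, or if a joint passes its speed limit or range.

## Robot

A 6-joint arm with a two-finger parallel gripper is mounted at the origin on a cart in front of the work surface, level with it; the furniture and walls round the work are solid. World frame = base frame: x ahead of the robot, y to its left, z up, the work surface at z = 0. Lengths are in m, angles in degrees, forces in N, time in s.
With the tool pointing down it reaches from about 0.375 to 0.9 m from the base axis. Payload 3.1 kg.
Tool frame: the origin (TCP) lies midway between the tips of the shut fingers; the grasp point (between the pads) lies 19 mm behind it; z points along the fingers, y is the line along which they close (so a half turn about z gives the same grasp; the last joint's range is limited). The gripper opens to 87 mm and grips with 3 to 60 N. Pads are 19 mm wide; open, the fingers measure 117 mm over their backs; the gripper's body (75 mm by 190 mm) begins 51 mm behind the grasp point.
Start: joints at [53.256, 30.224, 82.088, -0, 67.689, -10.227], TCP at [0.279, 0.559, 0.223] pointing down, gripper open.
Joint ranges: [-176.69, 176.69], [-43.24, 126.21], [12.49, 139.97], [-82, 262], [0, 151.66], [-163.58, 163.58]. Speed limits (degrees/s): [159.86, 159.86, 180, 180, 180, 180].

## Interface

Orientations are given as a 3x3 rotation matrix whose columns are the frame's x, y, z axes.
In Python, from rig import read_state, capture, camera_info, hand_in gives the robot as it stands.
- The arm moves only by the tool drive_tool, never from a script. Its argument "motion" is a list of rows, each a list of 2 entries, a list of its own where there are three numbers: the shift along the tool's x, y, z in mm, then the turn, a rotation vector about the tool's x, y, z in rad. A call has 1 to 5 rows; each row shifts and turns the commanded pose from where the row before left it, along the tool's axes as they then stand; what a row does not reach is not made up. A row lasts 1/10 s, in which the tool goes at most 50 mm and 8.59 degrees, less where a joint would pass 70% of its speed; a pose out of reach is approached as far as the arm can. A call is refused whole if a number of a shift passes 50 or a number of a turn 0.15, either way. A call with a gripper value outside its range is refused whole. "gripper" is the opening, from 0 (shut) to 1 (fully open), set as the call begins (left out, the last holds). The fingers move at their own pace and stop on an object; the grip force is fixed at half the most. Time passes only in rows, so rows that do not move let the fingers close. It gives the time, the measured TCP pose, the force, the opening and the grip force at its end, in the units of the state.
- read_state(): the state, without advancing time (a new reading comes with each control period).
- capture(name): name is "side" or "top"; returns the picture (400x640x3 uint8, red, green, blue); there is no depth.
- camera_info(name): a dict with "fovy" (degrees; the focal length in pixels is half the picture's height over the tangent of half this angle, whatever the lens; pixels are square), "cx", "cy" (the principal point, pixels), "xyz" and "orientation" of the camera in the world. Camera axes: x right, y down, z forward; pixel columns grow to the right and rows downward; lengths in m; the calibration is good to about 2 mm. A picture is of the moment at which its call begins. camera_info takes no time and is no camera call.
- hand_in(): hands the job in; it is judged then, once.
The state is a dict: "time_s": time; "joint_positions": joint angles; "qvel": joint speeds; "tau": joint torques, N m; "position": TCP position; "tcp_rot": TCP orientation; "force": force on the tool from outside, world axes, zero at the start; "moment": the same for the moment, N m; "opening": opening from 0.0 (shut) to 1.0 (fully open); "grasp_force": force on a finger pad.
Only numpy, scipy, OpenCV 4.12 (cv2) and the standard library are available. Lean on these libraries where they do the work, as an engineer would, in place of code of your own. Each camera call takes 0.05 s, during which the arm holds its last target. There are 200 camera calls.

## Working session

There is one attempt and no reset: what is moved stays moved. The work goes in short steps, Python scripts to look and compute and a tool call to move; the robot and the scene stay as the last step left them, time stands still between calls to the robot, and variables do not carry over. Pictures are saved under pics/ and viewed, at most 10 in all, crops included, and the job is handed in when it is done.

Besides the shell and the picture viewer there is one more tool, called after "Call:" as a command line: name --argument value ..., lists and objects as JSON in quotes. drive_tool: Moves the arm, as the interface text tells. Its arguments: {"type":"object","properties":{"motion":{"type":"array","items":{"type":"array"}},"gripper":{"type":"number"}},"required":["motion"]}

```bash
mkdir -p pics
python3 - <<'E'
from rig import *
import cv2
for n in("side","top"):
    cv2.imwrite(f"pics/{n}0.png",capture(n)[:,:,::-1]); print(n,camera_info(n))
s=read_state(); print(s["time_s"],s["position"],s["tcp_rot"],s["opening"])
E
```

```text
side {'fovy': 43.05446263337419, 'cx': 322.46305108329983, 'cy': 200.1524231427598, 'xyz': array([1.53517227, 0.49808832, 0.61242127]), 'orientation': array([[-0.36985238,  0.39969385, -0.83872167],
       [ 0.9289342 ,  0.17564337, -0.32593047],
       [ 0.01704349, -0.8996634 , -0.4362514 ]])}
top {'fovy': 55.03124590872236, 'cx': 319.86760750425185, 'cy': 200.99646186035753, 'xyz': array([0.45347009, 0.10110983, 0.9723879 ]), 'orientation': array([[-2.92382641e-03, -9.95122520e-01,  9.86033574e-02],
       [-9.99635450e-01,  2.61932178e-04, -2.69981265e-02],
       [ 2.68406163e-02, -9.86463493e-02, -9.94760513e-01]])}
0.1 [0.27860215 0.55874323 0.22166959] [[-8.94805090e-01  4.46455472e-01 -1.16698066e-03]
 [ 4.46456863e-01  8.94803793e-01 -1.56271169e-03]
 [ 3.46537537e-04 -1.91932890e-03 -9.99998098e-01]] 0.9996078647693842
```

View pics/side0.png

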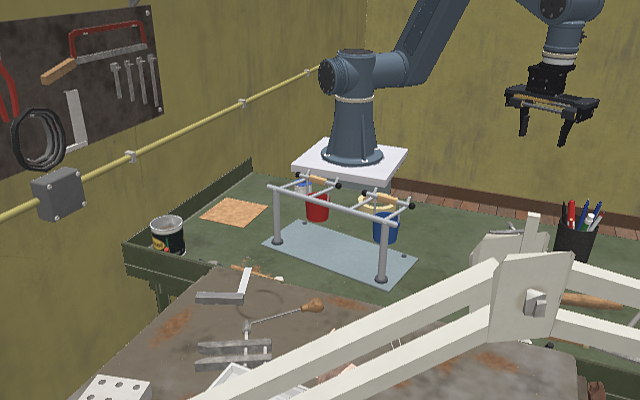

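View pics/top0.png

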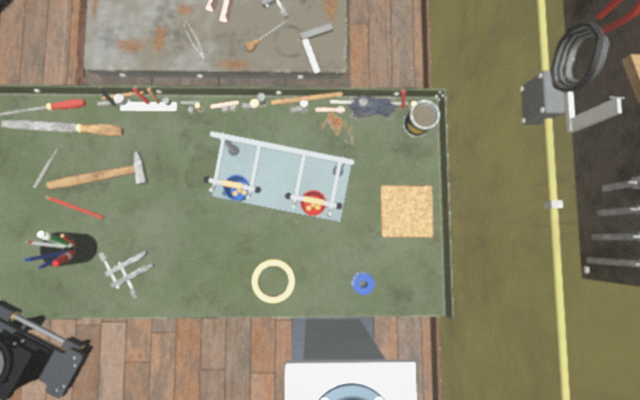

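The top view shows the blue cup's bar centred near (232,185), the red one near (313,200), and the mat centred near (407,211). The rack is turned slightly. I'll zoom in.

```bash
cat > h.py <<'E'
import numpy as np
from rig import camera_info
def ray(n,u,v,z):
    c=camera_info(n); f=200/np.tan(np.radians(c["fovy"]/2))
    d=c["orientation"]@np.array([(u-c["cx"])/f,(v-c["cy"])/f,1]); return c["xyz"]+d*(z-c["xyz"][2])/d[2]
def proj(n,p):
    c=camera_info(n); f=200/np.tan(np.radians(c["fovy"]/2)); q=c["orientation"].T@(np.array(p)-c["xyz"])
    return q[:2]/q[2]*f+[c["cx"],c["cy"]]
E
python3 - <<'E'
import cv2
a=cv2.imread("pics/top0.png")[120:250,195:355]
cv2.imwrite("pics/c1.png",cv2.resize(a,None,fx=4.6,fy=4.6,interpolation=cv2.INTER_CUBIC))
from h import *
for p in[(381,185),(433,185),(434,238),(382,238),(407,211.5)]: print(ray("top",*p,.004))
E
```

```text
[ 0.59052265 -0.08166932  0.004     ]
[ 0.59063941 -0.21575615  0.004     ]
[ 0.45524499 -0.213943    0.004     ]
[ 0.45562205 -0.08167943  0.004     ]
[ 0.52254695 -0.14685638  0.004     ]
```

View pics/c1.png

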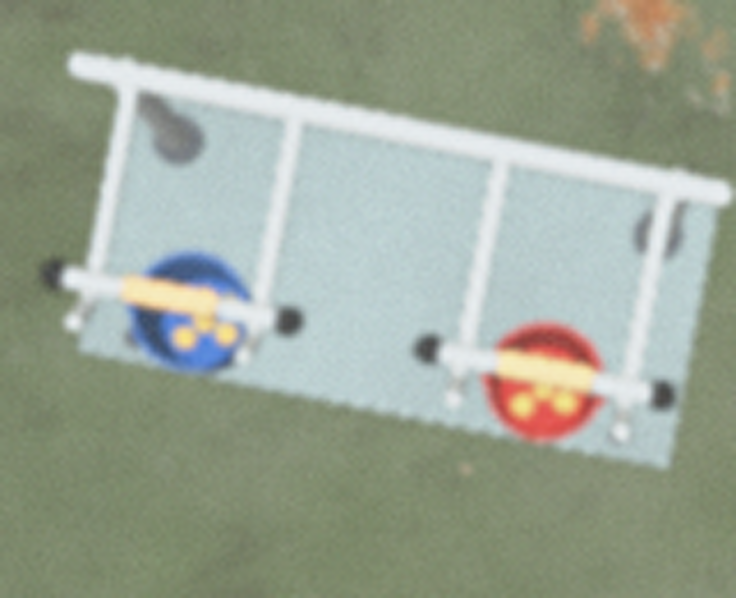

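Run:
```python
from h import *
from rig import read_state
from scipy.spatial.transform import Rotation as R
P=lambda u,v:ray("top",195+(u+.5)/4.6-.5,120+(v+.5)/4.6-.5,.14)
a,b,c,d=P(54,272),P(289,320),P(429,349),P(662,395)
g=(a+b)/2; r=(c+d)/2
print("blue",g,"red",r,"bar",np.linalg.norm(a-b),"sep",np.linalg.norm(g-r), "grip direct",P(171,296))
yd=(g-r)/np.linalg.norm(g-r); print("yaw",np.degrees(np.arctan2(-yd[0],yd[1])))
s=read_state(); Rt=s["tcp_rot"]; print("tool y ang",np.degrees(np.arctan2(Rt[1,1],Rt[0,1])),"q",s["joint_positions"])
print("proj side",proj("side",g),proj("side",r))
d1=g-s["position"]; print("delta tool mm",Rt.T@d1*1000)
```

```text
blue [0.57327693 0.2698517  0.14      ] red [0.53711165 0.09302978 0.14      ] bar 0.11326551592311448 sep 0.18048245994043383 grip direct [0.5732818  0.27011158 0.14      ]
yaw -11.559247379114503
tool y ang 63.483450230465074 q [ 5.32573389e+01  3.02741982e+01  8.21479483e+01  1.78781320e-05
  6.76896011e+01 -1.02260991e+01]
proj side [385.74063393 200.37077262] [315.90989113 180.71884533]
delta tool mm [-392.68239703 -126.78532301   81.7770045 ]
```

Call:
drive_tool --motion '[[[-39,-12.5,0],[0,0,0]],[[-39,-12.5,0],[0,0,0]],[[-39,-12.5,0],[0,0,0]],[[-39,-12.5,0],[0,0,0]],[[-39,-12.5,0],[0,0,0]]]'

```text
time_s: 0.6
position: [0.4262, 0.4149, 0.2221]
tcp_rot: [[-0.895, 0.446, -0.001], [0.446, 0.895, -0.001], [0.0, -0.001, -1.0]]
force: [0.5, 0.6, 0.6]
opening: 1.001
grasp_force: 0.0
```

Call:
drive_tool --motion '[[[-39,-12.5,0],[0,0,0]],[[-39,-12.5,0],[0,0,0]],[[-39,-12.5,0],[0,0,0]],[[-39,-12.5,0],[0,0,0]],[[-39,-12.5,0],[0,0,0]]]'

```text
time_s: 1.1
position: [0.5729, 0.2719, 0.222]
tcp_rot: [[-0.895, 0.447, -0.001], [0.447, 0.895, -0.0], [0.001, -0.001, -1.0]]
force: [0.9, 0.2, -0.5]
opening: 0.998
grasp_force: 0.0
```

Call:
drive_tool --motion '[[[0,0,0],[0,0,0.145]],[[0,0,0],[0,0,0.145]],[[0,0,0],[0,0,0.145]],[[0,0,0],[0,0,0.145]],[[0,0,0],[0,0,0.145]]]'

```text
time_s: 1.6
position: [0.5718, 0.273, 0.2219]
tcp_rot: [[-0.368, 0.93, -0.001], [0.93, 0.368, -0.0], [0.0, -0.001, -1.0]]
force: [-0.2, -0.0, 0.5]
opening: 1.0
grasp_force: 0.0
```

Call:
drive_tool --motion '[[[0,0,0],[0,0,0.145]],[[0,0,0],[0,0,0.145]],[[0,0,0],[0,0,0.145]],[[0,0,0],[0,0,0.145]],[[0,0,0],[0,0,0]]]'

```text
time_s: 2.1
position: [0.5718, 0.2732, 0.222]
tcp_rot: [[0.196, 0.981, -0.001], [0.981, -0.196, -0.0], [-0.001, -0.001, -1.0]]
force: [0.1, 0.6, 0.2]
opening: 1.001
grasp_force: 0.0
```

Run:
```python
from h import *
from rig import *
import cv2
s=read_state(); Rt=s["tcp_rot"]; print(s["time_s"],s["position"],Rt.round(4),np.degrees(np.arctan2(Rt[1,1],Rt[0,1])))
print(Rt.T@(np.array([.5733,.2699,.121])-s["position"])*1000)
cv2.imwrite("pics/t1.png",capture("top")[120:270,170:370,::-1].repeat(3,0).repeat(3,1))
cv2.imwrite("pics/s1.png",capture("side")[60:300,220:480,::-1].repeat(2,0).repeat(2,1))
```

```text
2.1 [0.57177436 0.2731568  0.22201022] [[ 1.955e-01  9.807e-01 -1.200e-03]
 [ 9.807e-01 -1.955e-01 -3.000e-04]
 [-6.000e-04 -1.100e-03 -1.000e+00]] -11.273998304066836
[ -2.8398055    2.24029463 101.00947878]
```

View pics/s1.png

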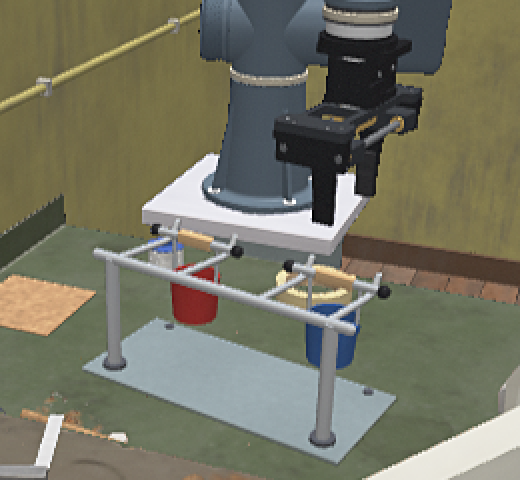

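The grip sits at about (387,198) in the side view, within 2 px of my prediction, and the open fingers straddle it from above. Descending.

Call:
drive_tool --motion '[[[-1.5,1,20],[0,0,0.005]],[[-1.5,1,20],[0,0,0]],[[0,0,20],[0,0,0]],[[0,0,15],[0,0,0]],[[0,0,10],[0,0,0]]]'

```text
time_s: 2.7
position: [0.5728, 0.2697, 0.1361]
tcp_rot: [[0.199, 0.98, -0.002], [0.98, -0.199, -0.001], [-0.001, -0.002, -1.0]]
force: [0.7, -0.0, 0.4]
opening: 1.001
grasp_force: 0.0
```

Call:
drive_tool --motion '[[[0,0,8],[0,0,0]],[[0,0,6],[0,0,0]],[[0,0,2],[0,0,0]],[[0,0,0],[0,0,0]]]'

```text
time_s: 3.1
position: [0.5737, 0.27, 0.1217]
tcp_rot: [[0.2, 0.98, 0.0], [0.98, -0.2, 0.0], [0.0, 0.0, -1.0]]
force: [0.0, 0.0, 0.3]
opening: 1.001
grasp_force: 0.0
```

Call:
drive_tool --motion '[[[0,0,0],[0,0,0]],[[0,0,0],[0,0,0]],[[0,0,0],[0,0,0]],[[0,0,0],[0,0,0]],[[0,0,0],[0,0,0]]]' --gripper 0

```text
time_s: 3.6
position: [0.5736, 0.27, 0.1217]
tcp_rot: [[0.201, 0.98, 0.0], [0.98, -0.201, 0.0], [0.0, 0.0, -1.0]]
force: [0.9, -0.2, -0.4]
opening: 0.631
grasp_force: 0.0
```

Call:
drive_tool --motion '[[[0,0,0],[0,0,0]],[[0,0,0],[0,0,0]],[[0,0,0],[0,0,0]]]'

```text
time_s: 3.9
position: [0.5735, 0.2699, 0.1215]
tcp_rot: [[0.201, 0.98, -0.0], [0.98, -0.201, -0.0], [-0.0, -0.0, -1.0]]
force: [-0.5, 0.1, 0.0]
opening: 0.357
grasp_force: 0.0
```

Call:
drive_tool --motion '[[[0,0,0],[0,0,0]],[[0,0,0],[0,0,0]],[[0,0,0],[0,0,0]],[[0,0,0],[0,0,0]],[[0,0,0],[0,0,0]]]'

```text
time_s: 4.4
position: [0.5731, 0.2699, 0.1215]
tcp_rot: [[0.201, 0.98, -0.001], [0.98, -0.201, -0.0], [-0.0, -0.001, -1.0]]
force: [-1.6, -0.6, 0.5]
opening: 0.133
grasp_force: 30.0
```

Call:
drive_tool --motion '[[[0,0,-5],[0,0,0]],[[0,0,-10],[0,0,0]],[[0,0,-15],[0,0,0]],[[0,0,-20],[0,0,0]],[[0,0,-20],[0,0,0]]]'

```text
time_s: 4.9
position: [0.5738, 0.2699, 0.1928]
tcp_rot: [[0.201, 0.98, 0.001], [0.98, -0.201, 0.0], [0.0, 0.001, -1.0]]
force: [1.0, 0.1, -1.8]
opening: 0.128
grasp_force: 30.0
```

Call:
drive_tool --motion '[[[0,0,-20],[0,0,0]],[[0,0,-20],[0,0,0]],[[0,0,-20],[0,0,0]],[[0,0,-20],[0,0,0]],[[0,0,-10],[0,0,0]]]'

```text
time_s: 5.4
position: [0.5746, 0.2702, 0.2845]
tcp_rot: [[0.201, 0.98, 0.005], [0.98, -0.201, 0.001], [0.002, 0.004, -1.0]]
force: [-0.1, -0.3, -1.0]
opening: 0.132
grasp_force: 30.0
```

Run:
```python
from h import *
from rig import *
import cv2
s=read_state(); Rt=s["tcp_rot"]; print(s["time_s"],s["position"],s["opening"],s["grasp_force"])
print(Rt.T@(np.array([.5225,-.1475,.121-.042+.005])-s["position"])*1000)
cv2.imwrite("pics/s2.png",capture("side")[60:300,220:480,::-1].repeat(2,0).repeat(2,1))
```

```text
5.4 [0.57464973 0.2702087  0.2845179 ] 0.13173740545368667 29.99605651013553
[-420.09541175   31.87334983  199.77867198]
```

View pics/s2.png

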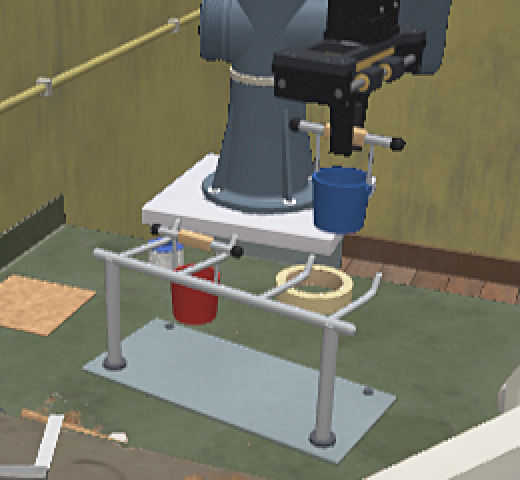

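The blue cup hangs upright in the gripper, clear of the rack (crop (340,200)), and the red cup has not moved. Carrying it to the mat.

Call:
drive_tool --motion '[[[-12,2,0],[0,0,0]],[[-24,2,0],[0,0,0]],[[-30,2,0],[0,0,0]],[[-30,2,0],[0,0,0]],[[-30,2,0],[0,0,0]]]'

```text
time_s: 5.95
position: [0.5566, 0.1425, 0.2799]
tcp_rot: [[0.201, 0.98, -0.003], [0.98, -0.201, -0.001], [-0.002, -0.003, -1.0]]
force: [0.1, -0.5, -1.2]
opening: 0.138
grasp_force: 30.0
```

Call:
drive_tool --motion '[[[-30,2,0],[0,0,0]],[[-30,2,0],[0,0,0]],[[-30,2,0],[0,0,0]],[[-30,2,0],[0,0,0]],[[-30,2,0],[0,0,0]]]'

```text
time_s: 6.45
position: [0.5361, -0.0062, 0.2801]
tcp_rot: [[0.201, 0.98, -0.003], [0.98, -0.201, 0.0], [-0.001, -0.003, -1.0]]
force: [-0.3, -0.7, -0.5]
opening: 0.131
grasp_force: 30.0
```

Call:
drive_tool --motion '[[[-30,2,0],[0,0,0]],[[-30,2,0],[0,0,0]],[[-30,2,0],[0,0,0]],[[-30,2,0],[0,0,0]],[[-24,2,0],[0,0,0]]]'

```text
time_s: 6.95
position: [0.5169, -0.1495, 0.2801]
tcp_rot: [[0.202, 0.979, -0.003], [0.979, -0.202, 0.001], [0.0, -0.003, -1.0]]
force: [-0.3, -0.1, -1.4]
opening: 0.139
grasp_force: 30.0
```

Call:
drive_tool --motion '[[[0,1,20],[0,0,0]],[[0,1,30],[0,0,0]],[[0,0,30],[0,0,0]],[[0,0,30],[0,0,0]],[[0,0,20],[0,0,0]]]'

```text
time_s: 7.45
position: [0.5179, -0.1477, 0.1484]
tcp_rot: [[0.201, 0.98, -0.005], [0.98, -0.201, 0.002], [0.001, -0.006, -1.0]]
force: [-0.1, -0.1, -1.4]
opening: 0.133
grasp_force: 30.0
```

Run:
```python
from h import *
from rig import *
import cv2
s=read_state(); Rt=s["tcp_rot"]; print(s["time_s"],s["position"],s["opening"],s["grasp_force"])
print(Rt.T@(np.array([.5225,-.1475,.121-.042+.005])-s["position"])*1000)
a=capture("side")[60:300,120:380,::-1].repeat(2,0).repeat(2,1)
cv2.imwrite("pics/s3.png",a)
```

```text
7.45 [ 0.51793873 -0.1476534   0.14839787] 0.13259106332173928 29.995934469625354
[ 0.99433991  4.80121786 64.37292666]
```

View pics/s3.png

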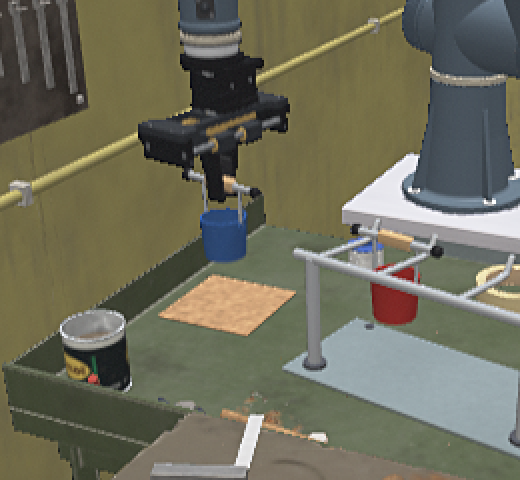

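The cup is above the mat and upright, with nothing in the way. Lowering.

Call:
drive_tool --motion '[[[0.5,2,20],[0,0,0]],[[0.5,1,15],[0,0,0]],[[0,1,10],[0,0,0]],[[0,0,5],[0,0,0]],[[0,0,0],[0,0,0]]]'

```text
time_s: 8.0
position: [0.5242, -0.1478, 0.1011]
tcp_rot: [[0.201, 0.98, -0.001], [0.98, -0.201, 0.001], [0.0, -0.001, -1.0]]
force: [-0.8, 0.7, -1.6]
opening: 0.132
grasp_force: 30.0
```

Call:
drive_tool --motion '[[[0,0,2],[0,0,0]],[[0,0,2],[0,0,0]],[[0,0,1],[0,0,0]],[[0,0,0],[0,0,0]],[[0,0,0],[0,0,0]]]'

```text
time_s: 8.5
position: [0.5248, -0.1477, 0.0967]
tcp_rot: [[0.2, 0.98, 0.0], [0.98, -0.2, -0.0], [-0.0, 0.0, -1.0]]
force: [-0.4, -0.3, -1.3]
opening: 0.133
grasp_force: 30.0
```

Call:
drive_tool --motion '[[[0,0,3],[0,0,0]],[[0,0,3],[0,0,0]],[[0,0,3],[0,0,0]],[[0,0,1],[0,0,0]],[[0,0,0],[0,0,0]]]'

```text
time_s: 9.0
position: [0.5245, -0.1477, 0.0862]
tcp_rot: [[0.201, 0.98, -0.001], [0.98, -0.201, 0.0], [0.0, -0.001, -1.0]]
force: [1.2, -0.5, -1.6]
opening: 0.136
grasp_force: 30.0
```

Call:
drive_tool --motion '[[[0,0,1],[0,0,0]],[[0,0,1],[0,0,0]],[[0,0,0.5],[0,0,0]],[[0,0,0],[0,0,0]],[[0,0,0],[0,0,0]]]'

```text
time_s: 9.5
position: [0.5247, -0.1478, 0.0841]
tcp_rot: [[0.201, 0.98, 0.0], [0.98, -0.201, -0.0], [-0.0, 0.0, -1.0]]
force: [0.5, -0.1, -2.2]
opening: 0.135
grasp_force: 30.0
```

Within about 1 mm of contact; I'll step down until the force changes.

Call:
drive_tool --motion '[[[0,0,0.5],[0,0,0]],[[0,0,0.5],[0,0,0]],[[0,0,0],[0,0,0]],[[0,0,0],[0,0,0]]]'

```text
time_s: 9.9
position: [0.5251, -0.1479, 0.0836]
tcp_rot: [[0.201, 0.98, 0.001], [0.98, -0.201, -0.0], [-0.0, 0.001, -1.0]]
force: [-0.0, 0.9, 4.9]
opening: 0.134
grasp_force: 30.0
```

The force now reads about +5 N upward, so the cup is on the mat. Releasing.

Call:
drive_tool --motion '[[[0,0,0],[0,0,0]],[[0,0,0],[0,0,0]],[[0,0,0],[0,0,0]],[[0,0,0],[0,0,0]],[[0,0,0],[0,0,0]]]' --gripper 0.7

```text
time_s: 10.4
position: [0.5246, -0.1477, 0.0828]
tcp_rot: [[0.201, 0.98, -0.0], [0.98, -0.201, 0.0], [0.0, -0.0, -1.0]]
force: [0.2, 0.9, -0.4]
opening: 0.502
grasp_force: 0.0
```

Call:
drive_tool --motion '[[[0,0,0],[0,0,0]],[[0,0,0],[0,0,0]],[[0,0,0],[0,0,0]],[[0,0,-5],[0,0,0]],[[0,0,-10],[0,0,0]]]'

```text
time_s: 10.9
position: [0.5242, -0.1475, 0.098]
tcp_rot: [[0.201, 0.98, -0.002], [0.98, -0.201, 0.001], [0.0, -0.002, -1.0]]
force: [-0.2, -0.7, -0.2]
opening: 0.696
grasp_force: 0.0
```

Call:
drive_tool --motion '[[[0,0,-20],[0,0,0]],[[0,0,-25],[0,0,0]],[[0,0,-30],[0,0,0]],[[0,0,-30],[0,0,0]],[[0,0,0],[0,0,0]]]'

```text
time_s: 11.4
position: [0.5276, -0.1491, 0.2081]
tcp_rot: [[0.2, 0.98, 0.009], [0.98, -0.2, -0.005], [-0.003, 0.01, -1.0]]
force: [0.9, -0.5, 0.5]
opening: 0.698
grasp_force: 0.0
```

Run:
```python
from rig import *
import cv2
s=read_state(); print(s["time_s"],s["position"],s["opening"],s["force"])
cv2.imwrite("pics/s4.png",capture("side")[60:300,120:380,::-1].repeat(2,0).repeat(2,1))
```

```text
11.4 [ 0.52758396 -0.14906165  0.20814248] 0.6982571510155986 [ 0.93488879 -0.4779499   0.45567814]
```

View pics/s4.png

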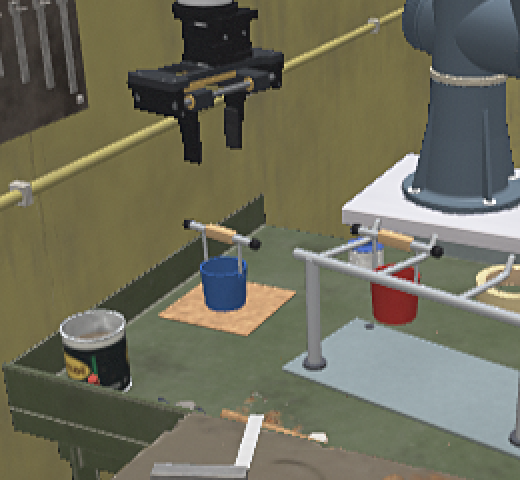

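The blue cup stands upright mid-mat (crop (224,285)), the gripper is clear, and the red cup still hangs in place.

```bash
python3 -c "
from rig import *
print(hand_in())"
```

```text
the job is handed in; nothing more can be done
None
```

The blue cup stands upright near the centre of the cork mat, released with the gripper clear. The red cup still hangs in place. I handed the job in just after 11.4 s on the robot's clock; no verdict came back.

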